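# Try the stock case, free its catch and hold the lid up

## Task

The soldering slab stands in front of the catch of the wooden stock case: take it away and lean it against the side of the stack of two wooden boxes, foot on the bench and plainly tilted, and let go of it. Then, before touching the catch knob, tug the case's lid up by its ball pull to find out whether the catch is holding it; if it is, slide the knob towards the front of the case to free it. Raise the lid to at least 45 degrees and finish while holding it there, for it has no stay and I want to pick out a ring; leave the jar, the can, the corks and the spool where they stand.

Things in the scene. Friction and masses are not known exactly. Their poses are not given: they have to be found in the camera images.
- slab_mid (a point): Centre of the loose soldering slab, a flat grey-brown board 125 (x) x 135 (y) x 9 mm (z), 0.16 to 0.24 kg. At the start it stands on a 135 mm edge on the bench, its x axis pointing up, leaning about 14 degrees from upright back against the front top edge of the case, its upper 50 mm free above the case.
- boxes: Stack of two closed plain wooden boxes, fixed on the bench: origin at the centre of its underside, x and y axes parallel to its sides, lower box 168 (x) x 205 (y) x 42 mm, upper box 165 x 200 x 36 mm squarely on it, so the stack is 78 mm high with upright sides. The free bench lies on its -y side.
- case: Flat wooden stock case with brass fittings, fixed on the bench: 200 (x) x 200 (y) x 70 mm high, origin at the centre of its underside, front towards -x of its own frame. Its top is level: at the front a fixed strip 52 mm deep with the catch on it, behind that the lid.
- catch_plate (a point): Middle of the travel of the catch knob, at the top face of the brass plate (46 x 32 mm) on the front strip of the case: 73 mm in front of the case's origin, 71.5 mm up. Fixed; axes as the case's.
- catch_knob (a point): Catch knob on that plate, a brass cylinder 13 mm across, 15 mm tall; point on its axis, half-way up, 80 mm over the bench. Slides 14.5 mm along the case's -x (to the front) against 1 to 2 N, stays where put; starts at the lid end of its slot. It draws back a hidden tongue that locks the lid but cannot push it out: whether the tongue has sprung home cannot be seen. Knob at the front end: lid free.
- lid (a joint): Opening angle of the lid in rad: 0 shut, 1.25 fully open; it always falls shut by its weight. Locked, it still rises by about 0.017 rad (2 mm at the pull) and then stops dead. The lid is a board of 147 (x) x 200 x 12 mm, 0.25 to 0.5 kg.
- lid_pull (a point): Centre of the brass ball pull on the lid, 24 mm across, 21 mm above the lid's top face, 35 mm behind the lid's front edge, 54 mm behind the catch knob. It rides on the lid (112 mm in front of the hinge axis); its axes are the lid's, with y along the hinge.
- lid_hinge (a point): Point half-way along the hinge axis of the lid, at the rear top edge of the case, 70 mm over the bench; the axis is the case's y axis.
- flux_jar: Bystander: small jar with a green cap, 45 mm across, 46 mm high; origin at the centre of its underside.
- film_can: Bystander: black can with a grey lid, 33 mm across, 54 mm high; origin at the centre of its underside.
- cork_a: Bystander: cork, 41 mm across, 26 mm high; origin at the centre of its underside.
- cork_b: Bystander: cork, 46 mm across, 20 mm high; origin at the centre of its underside.
- solder_spool: Bystander: white spool lying flat, 42 mm across, 22 mm high; origin at the centre of its underside.

How it is judged:
On the way, in this order (a step that is already met when the one before it is completed fails the run):
1. The slab leans against the stack of boxes, foot on the bench, let go and at rest (contact force between slab and boxes above 0.03 N and contact force between each of the arm, the fingers and slab below 0.02 N and contact force between slab and case below 0.02 N and angle between slab_mid's own z axis and vertical between 0.75 and 2.39 rad and (angle between slab_mid's own z axis and vertical below 1.5 rad or angle between slab_mid's own z axis and vertical above 1.64 rad) and height (world z) of slab_mid below 0.074 m and linear speed of slab below 0.02 m/s), for 0.2 s.
2. The lid is lifted by hand until it comes or stops, with the catch knob still as found (value of joint lid above 0.013 rad and contact force between the fingers and lid above 0.5 N and distance of catch_knob from where it was at the start of the episode below 0.003 m), for 0.1 s.
3. The lid is up at 45 degrees or more, in the hand (value of joint lid above 0.785 rad and contact force between the fingers and lid above 0.5 N), for 0.2 s.
At the end, for the whole second after the job is handed in: The gripper holds the lid still, in contact (over 0.5 N), at 0.785 rad (45 degrees) or more; nothing else carries it; the slab leans at rest on the boxes, clear of case and robot, foot on the bench (centre below 74 mm), faces 4 to 47 degrees from upright (all of step 1 and all of step 3 and velocity of joint lid between -0.1 and 0.1 rad/s and contact force between slab and lid below 0.02 N); the arm keeps its last pose, push and grip.
It fails at once if a bystander is pushed aside by more than 20 mm (distance of any of flux_jar, film_can, cork_a, cork_b, solder_spool from where it was at the start of the episode above 0.02 m).
It also fails if it takes over 72 s, if anything falls off the work surface, if the arm or the gripper's body presses on something with over 40 N, if the wrist force passes 120 N, or if a joint passes its speed limit or range.

## Robot

A 7-joint arm with a two-finger parallel gripper is mounted at the origin on a cart in front of the work surface, level with it; the furniture and walls round the work are solid. World frame = base frame: x ahead of the robot, y to its left, z up, the work surface at z = 0. Lengths are in m, angles in rad, forces in N, time in s.
With the tool pointing down it reaches from about 0.4 to 0.85 m from the base axis. Payload 10.4 kg.
Tool frame: the origin (TCP) lies at the very end of the fingers, on their centre line; the grasp point (between the pads) lies 19 mm behind it; y points along the fingers, z is the direction in which the jaws open and shut, and the axes are right-handed (so a half turn about y gives the same grasp; the last joint's range is limited). The gripper opens to 85 mm and grips with 20 to 120 N. Pads are 22 mm wide; open, the fingers measure 114 mm over their backs; the gripper's body (76 mm by 85 mm) begins 54 mm behind the grasp point. The pads swing forward as they close: fully open they stand 13 mm farther back than shut.
Start: joints at [-1.37, 0.332, -0.065, 1.46, 0.022, 1.35, -0.088], TCP at [0.139, 0.609, 0.231] pointing down, gripper open.
Joint ranges: [-2.6, 2.6], [-0.5, 2.12], [-1.47, 1.34], [0.16, 2.42], [-1.27, 4.41], [0.06, 2.06], [-2.6, 2.6]. Speed limits (rad/s): [2.22, 2.22, 2.79, 2.79, 3.14, 3.14, 3.14].

## Interface

Orientations are given as a unit quaternion [x, y, z, w].
In Python, from workcell import manip gives the robot as it stands.
- The arm moves only by the tool arm_command, never from a script. Its argument "commands" is a list that holds one entry, the list of rows, each a list of 6 numbers: the shift along the world's x, y, z in cm, then the turn, a rotation vector about the world's x, y, z in degrees. A call has 1 to 20 rows; each row is the pose to reach, as a shift and turn from the pose commanded when the call began; what a row does not reach only later rows make up. A row lasts 1/10 s, in which the tool goes at most 50 mm and 8.59 degrees, less where a joint would pass 70% of its speed; a pose out of reach is approached as far as the arm can. A call with a gripper value outside its range is refused whole. "claw" is the finger opening in cm, from 0 to 8.54, set as the call begins (left out, the last holds). The fingers move at their own pace and stop on an object; "newtons" is the grip in N (left out, the last holds). Time passes only in rows, so rows that repeat a pose let the fingers close. It gives the time, the measured TCP pose, the force and the opening at its end, in the units of the state.
- manip.get_obs(): the state, without advancing time (a new reading comes with each control period).
- manip.camera(name): name is "side" or "top"; returns a dict with "pixels" (384x512x3 uint8, blue, green, red), "depth" (384x512 float32, m along the optical axis (not along the pixel's ray), 0 where there is no reading), "K" (3x3 intrinsics, pixels), "rvec" (rotation vector, rad) and "tvec" (3), from world to camera coordinates, as OpenCV has them. Camera axes: x right, y down, z forward; pixel columns grow to the right and rows downward; lengths in m; the calibration is good to about 2 mm. A picture is of the moment at which its call begins.
- manip.hand_in(): hands the job in, once; it reports no verdict.
Trained networks look in the newest picture that a camera, given by its name, has taken for a name from the list of things; names that differ only in an ending like _2 or _b are one class to them, and where a whole thing is asked for, a point or a joint stands for the part that bears it (a point fixed in the world has none). Each returns a list of dicts, best first, with "p" (0 to 1); they miss things now and then, are a little off and sometimes report something else, mostly with a low value. They report only what shows in the picture. A call takes as long as a camera call.
- manip.masks_of(camera, thing): "mask" (384x512 bool, what is visible of it) and "bbox" ([left, top, right, bottom] in pixels, round what is visible of it).
The state is a dict: "clock": time; "joint_pos": joint angles; "joint_velocities": joint speeds; "tau": joint torques, N m; "position": TCP position; "ee_rot": TCP orientation; "ft_force": force on the tool from outside, world axes, zero at the start; "torque": the same for the moment, N m; "grip_width": opening from 0.0 (shut) to 1.0 (fully open).
Only numpy, scipy, OpenCV 4.12 (cv2) and the standard library are available. Lean on these libraries where they do the work, as an engineer would, in place of code of your own. Each camera call takes 0.05 s, during which the arm holds its last target.

## Working session

There is one attempt and no reset: what is moved stays moved. The work goes in short steps, Python scripts to look and compute and a tool call to move; the robot and the scene stay as the last step left them, time stands still between calls to the robot, and variables do not carry over. Pictures are saved under pics/ and viewed, and the job is handed in when it is done.

Besides the shell and the picture viewer there is one more tool, called as a command line: name --argument value ..., lists and objects as JSON in quotes. arm_command: Moves the arm, as the interface text tells. Its arguments: {"type":"object","properties":{"commands":{"type":"array"},"claw":{"type":"number"},"newtons":{"type":"number"}},"required":["commands"]}

```bash
mkdir -p pics; ls; python3 - <<'E'
from workcell import manip
import cv2,numpy as np
o=manip.get_obs();print({k:np.round(v,3).tolist() for k,v in o.items()})
for n in("side","top"):
    c=manip.camera(n);cv2.imwrite(f"pics/{n}0.png",c["pixels"])
    np.savez(f"{n}0.npz",**c)
    print(n,c["K"].tolist(),c["rvec"],c["tvec"])
    for t in["slab_mid","boxes","case","catch_knob","lid_pull","lid","flux_jar","film_can","cork_a","solder_spool"]:
        print(t,[(round(float(d["p"]),2),np.array(d["bbox"]).tolist()) for d in manip.masks_of(n,t)][:4])
E
```

```text
pics
{'clock': 0.0, 'joint_pos': [-1.37, 0.333, -0.065, 1.461, 0.022, 1.35, -0.089], 'joint_velocities': [-0.001, -0.002, 0.0, 0.001, -0.001, 0.001, -0.002], 'tau': [-0.001, -62.544, 0.049, -39.161, 0.016, 0.01, -0.0], 'position': [0.139, 0.609, 0.231], 'ee_rot': [0.703, -0.079, 0.079, -0.702], 'ft_force': [0.666, 0.544, -0.103], 'torque': [0.036, -0.018, 0.0], 'grip_width': 0.998}
side [[413.32711210604316, 0.0, 248.5386163462908], [0.0, 413.32711210604316, 196.75749038138434], [0.0, 0.0, 1.0]] [ 2.2403047  -0.69135311  0.29179011] [-0.48951544  0.29541769  0.95203841]
slab_mid [(0.88, [188.7, 191.4, 219.6, 244.7])]
boxes [(0.69, [94.0, 140.1, 174.5, 197.6])]
case [(0.78, [212.8, 177.2, 292.4, 265.6])]
catch_knob []
lid_pull [(0.83, [220.5, 175.6, 292.2, 242.8])]
lid [(0.63, [219.5, 177.7, 288.4, 240.3]), (0.15, [216.7, 176.9, 290.9, 264.6])]
flux_jar [(0.96, [310.8, 281.3, 331.1, 304.8])]
film_can [(0.69, [294.0, 295.6, 311.5, 317.0]), (0.23, [342.8, 249.1, 364.2, 263.8])]
cork_a [(0.83, [337.6, 265.1, 350.5, 279.1]), (0.69, [343.3, 247.3, 362.0, 263.4])]
solder_spool [(0.63, [275.
[... 217 characters left out ...]
0.01449009  0.56881865  1.10279587]
slab_mid [(0.79, [229.5, 223.7, 271.5, 236.9])]
boxes [(0.98, [105.6, 221.4, 180.6, 283.8]), (0.39, [220.7, 164.3, 290.3, 213.5])]
case [(0.97, [220.3, 162.0, 288.3, 230.3])]
catch_knob []
lid_pull [(0.71, [222.0, 162.3, 291.1, 212.3])]
lid [(0.6, [224.7, 162.5, 289.0, 211.4]), (0.17, [229.4, 224.2, 271.9, 236.7])]
flux_jar [(0.53, [341.7, 179.7, 359.6, 194.1]), (0.42, [228.5, 221.1, 272.0, 236.8])]
film_can []
cork_a [(0.71, [328.6, 133.6, 342.2, 150.7]), (0.62, [219.3, 163.9, 288.1, 212.0]), (0.54, [338.9, 154.1, 351.9, 166.9]), (0.37, [105.1, 221.3, 181.3, 280.2])]
solder_spool [(0.74, [227.5, 223.3, 273.7, 236.1]), (0.67, [222.8, 127.0, 237.2, 141.7])]
```

View pics/side0.png

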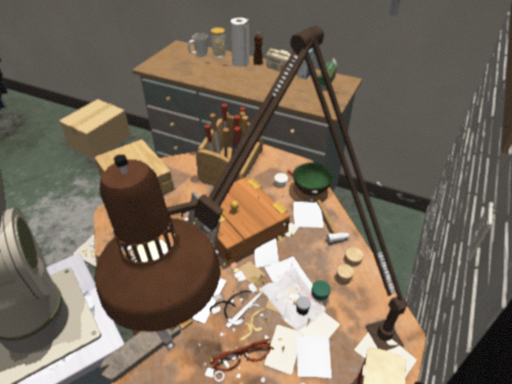

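View pics/top0.png

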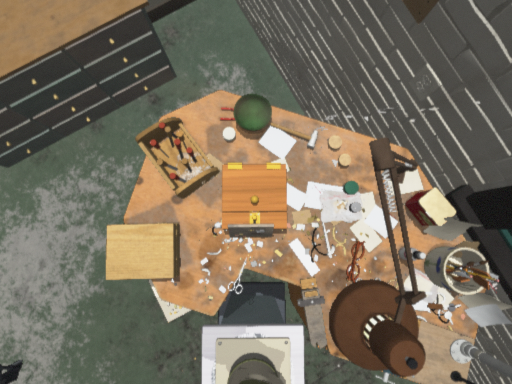

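```bash
cat > h.py <<'E'
import numpy as np,cv2
def proj(c,P):
    return cv2.projectPoints(np.array(P,float).reshape(-1,1,3),c["rvec"],c["tvec"],c["K"],None)[0].reshape(-1,2)
def cloud(c):
    R=cv2.Rodrigues(c["rvec"])[0];d=c["depth"];v,u=np.mgrid[:384,:512];K=c["K"]
    p=np.stack([(u-K[0,2])/K[0,0]*d,(v-K[1,2])/K[1,1]*d,d],-1)
    W=(p-np.asarray(c["tvec"]).ravel())@R
    W[d==0]=np.nan
    return W
E
python3 - <<'E'
from h import *
for n in("side","top"):
    c=np.load(f"{n}0.npz");W=cloud(c)
    print(n,proj(c,[[0,0,0],[.139,.609,.231],[.5,0,0],[.5,.3,0],[.5,-.3,0]]).round().tolist())
    z=W[...,2];im=c["pixels"].copy()
    x0,x1,y0,y1=(170,330,150,330) if n=="side" else(95,300,140,300)
    cv2.imwrite(f"pics/{n}0z.png",cv2.resize(im[y0:y1,x0:x1],None,fx=4 if n=="side" else 3.8,fy=4 if n=="side" else 3.8,interpolation=2)[:600,:800])
    np.set_printoptions(suppress=True,linewidth=220)
    if n=="top":
        print((W[155:245:5,250]*1000).round())
        print((W[195,210:300:5]*1000).round())
        print((W[252,95:195:5]*1000).round()); print((W[212:295:5,143]*1000).round())
E
```

```text
side [[36.0, 325.0], [5.0, 105.0], [221.0, 233.0], [173.0, 176.0], [288.0, 312.0]]
top [[253.0, 376.0], [6.0, 357.0], [252.0, 214.0], [160.0, 215.0], [344.0, 214.0]]
[[696.   8.   4.]
 [680.   8.  -4.]
 [650.   8.  65.]
 [634.   8.  71.]
 [618.   8.  69.]
 [603.   8.  69.]
 [587.   8.  70.]
 [572.   8.  68.]
 [556.   8.  69.]
 [540.   8.  72.]
 [525.   8.  70.]
 [510.   8.  68.]
 [495.   8.  72.]
 [479.   8.  70.]
 [463.   8. 119.]
 [449.   8.  97.]
 [434.   8.  27.]
 [417.   8.   0.]]
[[ 563.  138.   -0.]
 [ 563.  122.    2.]
 [ 563.  106.   -0.]
 [ 556.   85.   69.]
 [ 557.   69.   66.]
 [ 556.   54.   69.]
 [ 556.   38.   70.]
 [ 556.   23.   68.]
 [ 556.    8.   69.]
 [ 556.   -8.   66.]
 [ 556.  -23.   70.]
 [ 556.  -38.   69.]
 [ 556.  -54.   67.]
 [ 556.  -69.   69.]
 [ 556.  -84.   71.]
 [ 556. -100.   71.]
 [ 563. -123.    4.]
 [ 563. -140.   -1.]]
[[ 334.  885. -900.]
 [ 334.  857. -900.]
 [ 333.  832. -909.]
 [ 385.  425.   76.]
 [ 385.  409.   79.]
 [ 385.  395.   75.]
 [ 385.  380.   76.]
 [ 385.  366.   73.]
 [ 385.  351.   75.]
 [ 385.  336.   74.]
 [ 385.  321.   75.]
 [ 385.  307.   73.]
 [ 385.  291.   79.]
 [ 385.  276.   78.]
 [ 385.  261.   78.]
 [ 385.  246.   78.]
 [ 383.  238.   48.]
 [ 380.  231.    2.]
 [ 380.  216.   -1.]
 [ 380.  200.    2.]]
[[ 509.  354.   -1.]
 [ 493.  354.   -4.]
 [ 476.  353.   -2.]
 [ 459.  329.   77.]
 [ 444.  329.   77.]
 [ 429.  329.   74.]
 [ 415.  327.   78.]
 [ 400.  327.   78.]
 [ 385.  326.   81.]
 [ 370.  325.   80.]
 [ 356.  326.   78.]
 [ 341.  325.   77.]
 [ 326.  325.   77.]
 [ 311.  326.   72.]
 [ 166.  609. -897.]
 [ 138.  610. -905.]
 [ 110.  610. -906.]]
```

View zooms.

View pics/side0z.png

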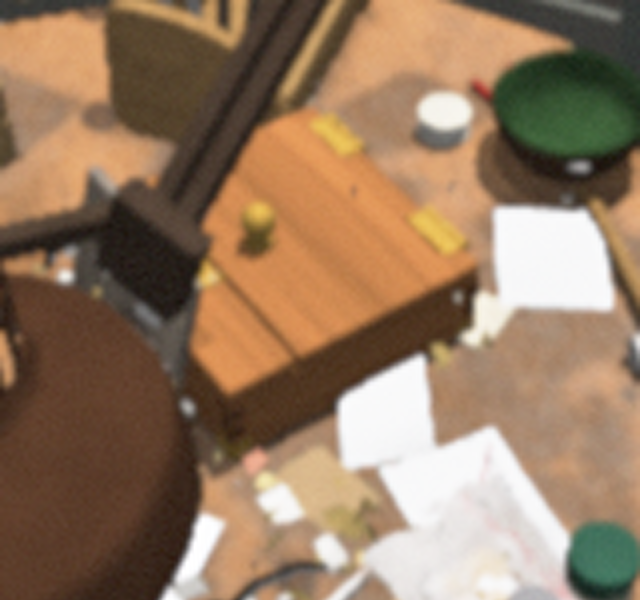

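View pics/top0z.png

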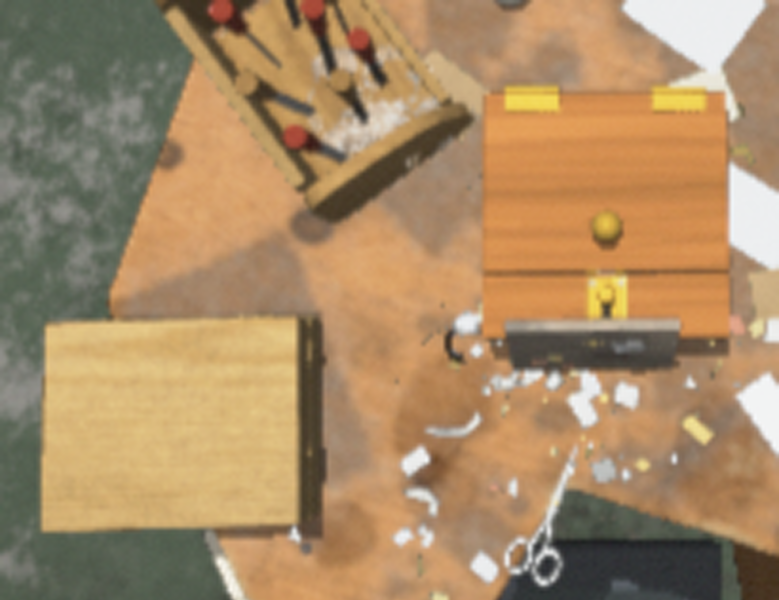

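```bash
python3 - <<'E'
from h import *
np.set_printoptions(suppress=True,linewidth=200,precision=1)
c=np.load("top0.npz");W=cloud(c);im=c["pixels"]
def rect(mask,name):
    P=W[mask][:,:2]*1000
    r=cv2.minAreaRect(P.astype(np.float32));print(name,mask.sum(),r)
    m=cv2.morphologyEx(mask.astype(np.uint8),cv2.MORPH_OPEN,np.ones((3,3)))
    return
X,Y,Z=[W[...,i] for i in range(3)]
def region(x0,x1,y0,y1,z0,z1): return (X>x0)&(X<x1)&(Y>y0)&(Y<y1)&(Z>z0)&(Z<z1)
rect(region(.45,.7,-.15,.15,.055,.08),"case top")
rect(region(.25,.52,.2,.47,.06,.09),"boxes top")
s=region(.40,.5,-.12,.12,.082,.14); P=W[s]*1000
print("slab top",s.sum(),P.min(0),P.max(0))
s=region(.40,.5,-.12,.12,.015,.14)&(X<.462)
P=W[s]*1000
A=np.c_[P[:,1:],np.ones(len(P))];k=np.linalg.lstsq(A,P[:,0],rcond=None)[0];print("slab front x=a y+b z+c",k,np.degrees(np.arctan(k[1])),np.degrees(np.arctan(k[0])),P.min(0),P.max(0), (P[:,0]-A@k).std())
hsv=cv2.cvtColor(im,cv2.COLOR_BGR2HSV)
yel=(hsv[...,0]>18)&(hsv[...,0]<32)&(hsv[...,1]>150)&(hsv[...,2]>90)
n,l,st,ce=cv2.connectedComponentsWithStats(yel.astype(np.uint8))
for i in range(1,n):
    if st[i,4]>8 and 215<ce[i,0]<295 and 155<ce[i,1]<240:
        print(ce[i],st[i],np.nanmedian(W[l==i],0)*1000,np.nanmax(W[l==i][:,2])*1000)
# lamp
R=region(-.2,1,-.6,.6,.15,1.2)
print("high",[(a,np.nanpercentile(W[R][:,a]*1000,[0,5,50,95,100])) for a in range(3)])
for x0 in np.arange(0,.9,.1):
    q=R&(X>x0)&(X<x0+.1)
    if q.sum():print(x0,q.sum(),Y[q].min(),Y[q].max(),Z[q].min(),Z[q].max())
# rays intersect height
def ray(u,v,z):
    R=cv2.Rodrigues(c["rvec"])[0];C=-R.T@c["tvec"].ravel();d=R.T@np.array([(u-c["K"][0,2])/c["K"][0,0],(v-c["K"][1,2])/c["K"][1,1],1]);return (C+d*(z-C[2])/d[2])*1000
x0,y0=95,140
f=3.8
for nm,(u,v),z in [("caseFL",(484,335),.07),("caseFR",(728,335),.07),("caseBR",(725,92),.07),("caseBL",(486,92),.07),("pull",(606,226),.103),("knob",(605,294),.0875),("boxBL",(46,324),.078),("boxTR",(299,317),.078),("boxBR",(299,527),.078),("boxLo",(42,531),.078),("slabL",(507,325),.12),("slabR",(680,325),.12)]:
    print(nm,ray(x0+(u+.5)/f-.5,y0+(v+.5)/f-.5,z))
E
```

```text
case top 3988 ((568.610595703125, 22.957748413085938), (254.08116149902344, 227.09469604492188), 89.6795425415039)
boxes top 3754 ((388.1980285644531, 337.93701171875), (163.15118408203125, 201.6742706298828), 1.3685370683670044)
slab top 337 [445.9 -60.2  82.1] [490.9  73.6 128. ]
slab front x=a y+b z+c [ -0.    0.3 428.2] 14.321990873998287 -1.012527573400646 [ 423.8 -102.2   15.5] [461.5  93.1 128. ] 4.6339893960453615
[234.5 165.5] [228 163  14   7  85] [647.9  55.6  70.2] 73.8020516551313
[273.1 165.8] [266 163  15   6  75] [646.5 -63.7  70.1] 74.12196582034026
[254.  199.1] [251 196   7   7  44] [540.6  -4.1  98.9] 105.11699921030056
[253.7 217.9] [249 213  11  10  78] [485.5  -4.2  71.6] 89.26089768889051
high [(0, array([ 52.5, 178.1, 718.5, 954. , 999.9])), (1, array([-600. , -574. , -434. ,  -39.1,  573.7])), (2, array([150.1, 182. , 372.7, 555.2, 617. ]))]
0.0 551 -0.0753851555781191 0.05496976200408031 0.15005420230244904 0.25064785194514094
0.1 1111 -0.2885416609010863 0.5737015281595435 0.24482063037818233 0.5259324181744838
0.2 5239 -0.36262326564512676 -0.173379588847
[... 235 characters left out ...]

0.5 1303 -0.3526405262481644 0.22782658817099483 0.15230097592256173 0.6170310734866191
0.6000000000000001 1689 -0.5999717984231856 0.2779110415314599 0.15014953651099447 0.4018022186230423
0.7000000000000001 4251 -0.5793531103149905 0.2608677914278971 0.15007208754937573 0.4915383417454477
0.8 5802 -0.5210218496635429 -0.4531544487447861 0.15026123799524924 0.5491089514007365
caseFL [456.1  92.9  70. ]
caseFR [ 455.4 -102.4   70. ]
caseBR [ 653.2 -102.4   70. ]
caseBL [653.1  92.7  70. ]
pull [540.3  -4.4 103. ]
knob [487.8  -3.7  87.5]
boxBL [465.7 437.   78. ]
boxTR [470.6 238.6  78. ]
boxBR [307.7 234.9  78. ]
boxLo [305.9 433.2  78. ]
slabL [463.   71.5 120. ]
slabR [462.6 -60.6 120. ]
```

```bash
cat >> h.py <<'E'
from scipy.spatial.transform import Rotation as Ro
def delta(o,p,Rt):
    R0=Ro.from_quat(o["ee_rot"]); return ((np.array(p)-o["position"])*100).round(2), np.degrees((Ro.from_matrix(Rt)*R0.inv()).as_rotvec()).round(1)
def frame(y,z):
    y=np.array(y,float);y/=np.linalg.norm(y);z=np.array(z,float);z-=y*(y@z);z/=np.linalg.norm(z);return np.c_[np.cross(y,z),y,z]
E
python3 - <<'E'
from h import *
from workcell import manip
o=manip.get_obs();print(Ro.from_quat(o["ee_rot"]).as_matrix().round(3))
a=np.radians(14)
for s in(1,-1):print(s,delta(o,[.456,.005,.2],frame([-np.sin(a),0,-np.cos(a)],[s,0,0])))
E
```

```text
[[ 0.975 -0.     0.222]
 [-0.222  0.     0.975]
 [-0.    -1.     0.   ]]
1 (array([ 31.73, -60.44,  -3.13]), array([ -9.4,  11.8, -76.8]))
-1 (array([ 31.73, -60.44,  -3.13]), array([ 12.6,  10. , 102.2]))
```

arm_command --commands '[[[4,-3,3,-1,1.5,-8],[8,-7,3,-2,2.5,-16],[12,-11.5,3,-3,3.5,-24],[16,-16,3,-4,4.5,-30],[19.5,-20.5,3,-5,5.5,-36],[22.5,-25,3,-5.5,6.5,-42],[25,-29.5,3,-6,7.5,-48],[27,-34,3,-6.5,8.5,-54],[29,-39,3,-7,9.5,-60],[30.5,-43.5,3,-8,10,-65],[31.5,-48,3,-8.5,11,-70],[32,-52.5,3,-9,11.5,-74],[32,-57,3,-9.4,11.8,-76.8],[31.7,-60.4,2,-9.4,11.8,-76.8],[31.7,-60.4,0,-9.4,11.8,-76.8],[31.7,-60.4,-3,-9.4,11.8,-76.8],[31.7,-60.4,-3,-9.4,11.8,-76.8],[31.7,-60.4,-3,-9.4,11.8,-76.8],[31.7,-60.4,-3,-9.4,11.8,-76.8]]]' --claw 4.5

```text
clock: 3.0
position: [0.4564, 0.006, 0.2027]
ee_rot: [0.557, -0.557, 0.436, -0.436]
ft_force: [0.6, -0.2, 0.3]
grip_width: 0.525
```

arm_command --commands '[[[1.0,0,-2,0,0,0],[1.0,0,-5,0,0,0],[1.0,0,-6.6,0,0,0],[1.0,0,-6.6,0,0,0],[0.7,0,-7.8,0,0,0],[0.4,0,-9,0,0,0],[0.1,0,-10.2,0,0,0],[0,0,-10.6,0,0,0],[0,0,-10.6,0,0,0],[0,0,-10.6,0,0,0]]]' --claw 2.6

```text
clock: 4.0
position: [0.4559, 0.0054, 0.0956]
ee_rot: [-0.557, 0.557, -0.436, 0.436]
ft_force: [0.3, 0.8, 0.5]
grip_width: 0.304
```

```bash
python3 - <<'E'
from workcell import manip
import cv2,numpy as np
for n,(x0,x1,y0,y1) in dict(side=(170,330,150,290),top=(180,330,140,260)).items():
    c=manip.camera(n);cv2.imwrite(f"pics/{n}1.png",cv2.resize(c["pixels"][y0:y1,x0:x1],None,fx=4,fy=4,interpolation=2))
E
```

```text
(no output)
```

View pics/top1.png

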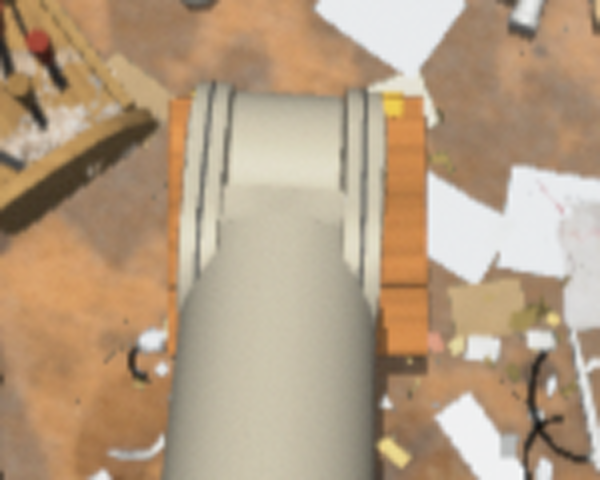

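View pics/side1.png

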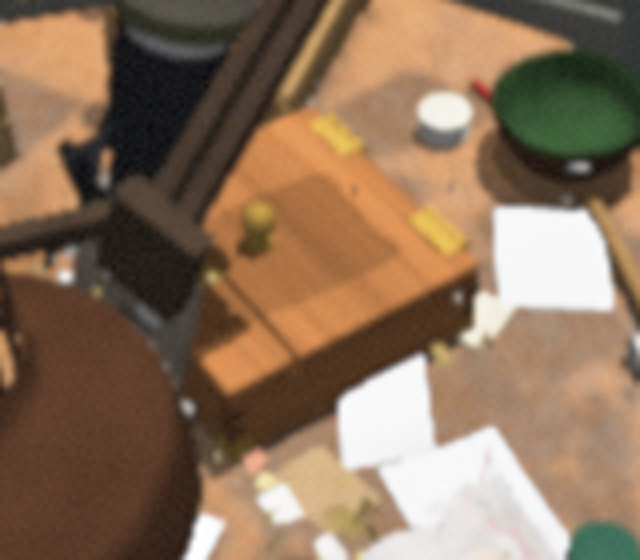

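The arm hides the slab from the top camera and the lamp hides it from the side, so neither shows the grip. I'll close and check by opening and force.

arm_command --commands '[[[0,0,0,0,0,0],[0,0,0,0,0,0],[0,0,0,0,0,0],[0,0,0,0,0,0],[0,0,0,0,0,0],[0,0,0,0,0,0]]]' --claw 0 --newtons 40

```text
clock: 4.7
position: [0.4553, 0.0054, 0.0958]
ee_rot: [-0.557, 0.558, -0.435, 0.435]
ft_force: [-2.3, 0.5, 6.9]
grip_width: 0.098
```

arm_command --commands '[[[-0.5,0,0.5,0,0,0],[-1,0,2,0,0,0],[-1,0,5,0,0,0],[-1,0,9,0,0,0],[-1,0,13,0,0,0],[-1,0,13,0,0,0],[-1,0,13,0,0,0]]]'

```text
clock: 5.4
position: [0.4459, 0.0054, 0.2257]
ee_rot: [-0.556, 0.557, -0.436, 0.436]
ft_force: [0.2, -0.3, -2.2]
grip_width: 0.098
```

```bash
python3 - <<'E'
from h import *
from workcell import manip
o=manip.get_obs();print({k:np.round(o[k],3).tolist() for k in("position","ft_force","torque","grip_width","joint_pos")})
for n in("side","top"):
    c=manip.camera(n);cv2.imwrite(f"pics/{n}2.png",c["pixels"])
# place: tilt t, along box yaw 1.3deg
yaw=np.radians(1.3);n=np.array([-np.sin(yaw),np.cos(yaw),0])
for t in(14,18):
    a=np.radians(t); y=-np.sin(a)*n+[0,0,-np.cos(a)]
    print(t,delta(o,[.39,.22,.226],frame(y,n)))
E
```

```text
{'position': [0.446, 0.005, 0.226], 'ft_force': [0.178, -0.258, -2.199], 'torque': [-0.033, -0.364, -0.05], 'grip_width': 0.098, 'joint_pos': [-0.607, 0.128, 0.559, 1.766, -0.079, 1.51, -0.029]}
14 (array([-5.59, 21.46,  0.03]), array([-0.1,  0.1, 91.3]))
18 (array([-5.59, 21.46,  0.03]), array([-3.3,  3.2, 91.3]))
```

arm_command --commands '[[[0,1.5,0,0,0,7],[-0.5,3,0,-0.5,0.5,14],[-0.5,4.5,0,-0.5,0.5,21],[-1,6,0,-1,1,28],[-1,7.5,0,-1,1,35],[-1.5,9,0,-1.5,1.5,42],[-2,10.5,0,-2,2,49],[-2.5,12,0,-2,2,56],[-3,14,0,-2.5,2.5,63],[-4,16,0,-2.7,2.7,70],[-5,18,0,-3,3,77],[-5.6,19.5,0,-3.3,3.2,84],[-5.7,21,0,-3.3,3.2,91.3],[-5.7,21.2,0,-3.3,3.2,91.3],[-5.7,21.2,0,-3.3,3.2,91.3],[-5.7,21.2,0,-3.3,3.2,91.3]]]'

```text
clock: 7.1
position: [0.3889, 0.2162, 0.2248]
ee_rot: [0.81, 0.007, -0.006, -0.587]
ft_force: [0.0, -0.4, -2.2]
grip_width: 0.098
```

```bash
python3 - <<'E'
from h import *
from workcell import manip
o=manip.get_obs();print({k:np.round(o[k],3).tolist() for k in("position","ft_force","torque","grip_width","joint_pos")})
print(Ro.from_quat(o["ee_rot"]).as_matrix().round(3))
for n in("side","top"):
    c=manip.camera(n);cv2.imwrite(f"pics/{n}3.png",cv2.resize(c["pixels"],(800,600)))
E
```

```text
{'position': [0.389, 0.216, 0.225], 'ft_force': [0.002, -0.352, -2.216], 'torque': [0.455, -0.004, 0.013], 'grip_width': 0.098, 'joint_pos': [-0.956, 0.077, 0.179, 1.817, 0.216, 1.473, 0.768]}
[[ 1.     0.005 -0.018]
 [ 0.019 -0.312  0.95 ]
 [-0.    -0.95  -0.312]]
```

View pics/side3.png

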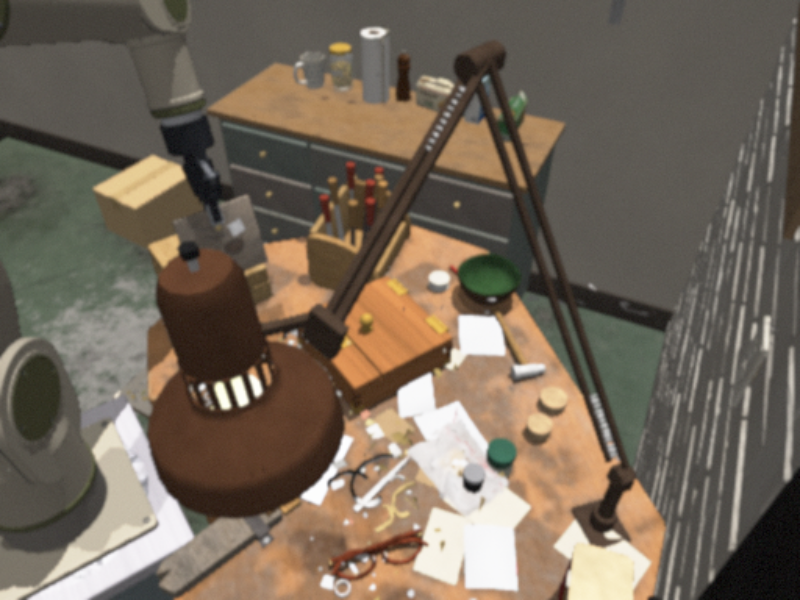

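View pics/top3.png

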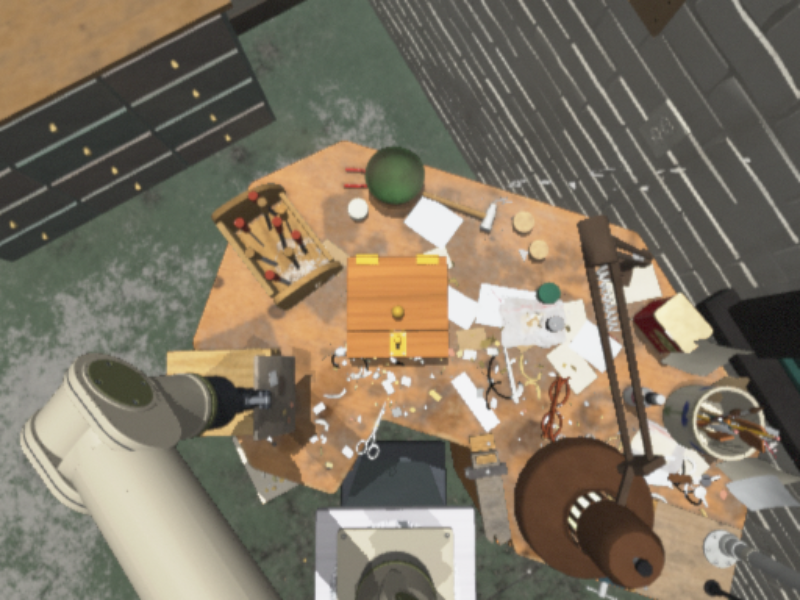

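The slab hangs in the gripper in front of the boxes (top view about (275,395)). I'll measure its tilt from depth.

```bash
python3 - <<'E'
from h import *
from workcell import manip
np.set_printoptions(suppress=True,linewidth=200,precision=3)
c=manip.camera("top");W=cloud(c);X,Y,Z=[W[...,i] for i in range(3)]
s=(X>.33)&(X<.45)&(Y>.12)&(Y<.3)&(Z>.105)&(Z<.26)&(abs(X-.389)>.03)
P=W[s]*1000;print(s.sum(),P.min(0),P.max(0))
for _ in range(4):
    A=np.c_[P[:,0],P[:,2],np.ones(len(P))];k=np.linalg.lstsq(A,P[:,1],rcond=None)[0];r=P[:,1]-A@k;P=P[abs(r)<2*r.std()+1]
print(k,np.degrees(np.arctan(k[:2])),r.std(),len(P))
m=manip.masks_of("top","slab_mid");print([(d["p"],d["bbox"]) for d in m][:2])
M=m[0]["mask"];Q=W[M&s]*1000;print(np.nanpercentile(Q,[1,50,99],axis=0))
E
```

```text
626 [330.053 181.519 132.888] [449.357 230.642 255.31 ]
[  0.02    0.335 128.757] [ 1.158 18.53 ] 1.0635064783193882 576
[(0.69, [163.9, 226.8, 189.0, 280.7])]
[[330.336 182.198 136.124]
 [419.229 205.503 205.895]
 [449.212 227.429 253.245]]
```

arm_command --commands '[[[0,0.7,-4,0,0,0],[0,0.7,-8,0,0,0],[0,0.7,-11,0,0,0],[0,0.7,-12.2,0,0,0],[0,0.7,-12.6,0,0,0],[0,0.7,-12.9,0,0,0],[0,0.7,-12.9,0,0,0],[0,0.7,-12.9,0,0,0]]]'

```text
clock: 8.1
position: [0.3892, 0.2249, 0.0974]
ee_rot: [0.809, 0.01, -0.006, -0.588]
ft_force: [-0.2, -0.2, -2.3]
grip_width: 0.1
```

arm_command --commands '[[[0,0.2,-0.1,0,0,0],[0,0.4,-0.2,0,0,0],[0,0.6,-0.3,0,0,0],[0,0.6,-0.3,0,0,0],[0,0.6,-0.3,0,0,0]]]'

```text
clock: 8.6
position: [0.3887, 0.2304, 0.0935]
ee_rot: [0.81, 0.009, -0.007, -0.587]
ft_force: [-0.5, -0.9, 2.3]
grip_width: 0.097
```

Foot is touching (about 4.5 N). Move +y until it touches the boxes.

arm_command --commands '[[[0,0.2,0,0,0,0],[0,0.4,0,0,0,0],[0,0.5,0,0,0,0],[0,0.5,0,0,0,0],[0,0.5,0,0,0,0]]]'

```text
clock: 9.1
position: [0.3888, 0.2355, 0.0934]
ee_rot: [0.809, 0.009, -0.007, -0.587]
ft_force: [-0.2, -3.0, 2.6]
grip_width: 0.097
```

arm_command --commands '[[[0,0.2,0,0,0,0],[0,0.3,0,0,0,0],[0,0.3,0,0,0,0],[0,0.3,0,0,0,0]]]'

```text
clock: 9.5
position: [0.3887, 0.2386, 0.0934]
ee_rot: [0.809, 0.009, -0.007, -0.587]
ft_force: [-1.0, -2.0, 3.1]
grip_width: 0.1
```

arm_command --commands '[[[0,0,0,0,0,0],[0,0,0,0,0,0],[0,0,0,0,0,0],[0,0,0,0,0,0],[0,0,0,0,0,0]]]' --claw 2.4

```text
clock: 10.0
position: [0.3887, 0.2385, 0.0933]
ee_rot: [0.809, 0.009, -0.007, -0.587]
ft_force: [-0.4, 0.1, 0.4]
grip_width: 0.284
```

```bash
cat > slab.py <<'E'
from h import *
from workcell import manip
np.set_printoptions(suppress=True,linewidth=200,precision=3)
o=manip.get_obs();print({k:np.round(o[k],3).tolist() for k in("clock","position","ft_force","grip_width")})
c=manip.camera("top");W=cloud(c);X,Y,Z=[W[...,i] for i in range(3)]
s=(X>.335)&(X<.445)&(Y>.12)&(Y<.27)&(Z>.015)&(Z<.13)&(abs(X-.389)>.025)&~((Y>.23)&(Z<.085))
P=W[s]*1000;print(s.sum(),P.min(0),P.max(0))
for _ in range(4):
    A=np.c_[P[:,0],P[:,2],np.ones(len(P))];k=np.linalg.lstsq(A,P[:,1],rcond=None)[0];r=P[:,1]-A@k;P=P[abs(r)<2*r.std()+1]
print(k,np.degrees(np.arctan(k[:2])),r.std(),len(P))
E
python3 slab.py
```

```text
{'clock': 10.0, 'position': [0.389, 0.239, 0.093], 'ft_force': [-0.416, 0.063, 0.381], 'grip_width': 0.284}
424 [335.309 205.644  15.923] [443.934 250.945 123.072]
[  0.022   0.341 193.84 ] [ 1.264 18.821] 1.3278885076586715 401
```

Released, leaning at 18.8° and touching the boxes. Withdraw along the slab and look.

arm_command --commands '[[[0,0.3,1,0,0,0],[0,1,3,0,0,0],[0,2,6,0,0,0],[0,3,9,0,0,0],[0,3,13,0,0,0],[3,-2,15,3,0,0],[7,-7,15,9,0,0],[11,-12,15,18.4,0,-1],[14,-16,15,18.4,0,-1],[16,-20,14,18.4,0,-1],[16,-23,13,18.4,0,-1],[16,-24.3,12,18.4,0,-1],[15.3,-24.3,11,18.4,0,-1],[15.3,-24.3,10,18.4,0,-1],[15.3,-24.3,10,18.4,0,-1],[15.3,-24.3,10,18.4,0,-1]]]' --claw 2.6

```text
clock: 11.65
position: [0.542, -0.0035, 0.1938]
ee_rot: [-0.705, -0.004, 0.0, 0.709]
ft_force: [-0.5, 0.4, -0.8]
grip_width: 0.308
```

```bash
python3 slab.py; python3 - <<'E'
from h import *
from workcell import manip
o=manip.get_obs();print({k:np.round(o[k],3).tolist() for k in("position","ee_rot","joint_pos")})
print(Ro.from_quat(o["ee_rot"]).as_matrix().round(3))
for n in("side","top"):
    c=manip.camera(n);cv2.imwrite(f"pics/{n}4.png",cv2.resize(c["pixels"],(800,600)))
E
```

```text
{'clock': 11.65, 'position': [0.542, -0.003, 0.194], 'ft_force': [-0.522, 0.354, -0.849], 'grip_width': 0.308}
419 [335.028 205.999  15.785] [443.934 250.659 124.179]
[  0.025   0.34  192.761] [ 1.419 18.8  ] 1.239076012419998 394
{'position': [0.542, -0.004, 0.194], 'ee_rot': [-0.705, -0.004, 0.0, 0.709], 'joint_pos': [-0.525, 0.174, 0.505, 1.762, -0.095, 1.222, 1.583]}
[[ 1.     0.005 -0.006]
 [ 0.006  0.006  1.   ]
 [ 0.005 -1.     0.006]]
```

View pics/side4.png

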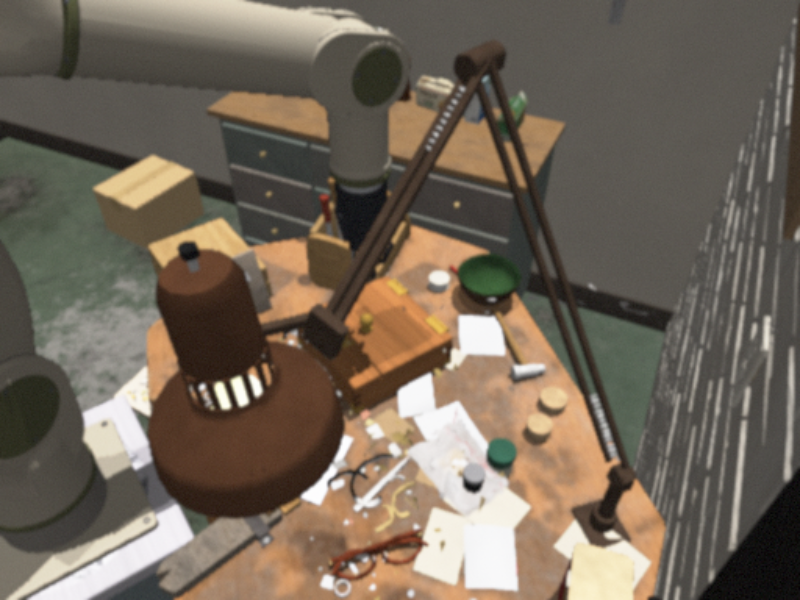

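View pics/top4.png

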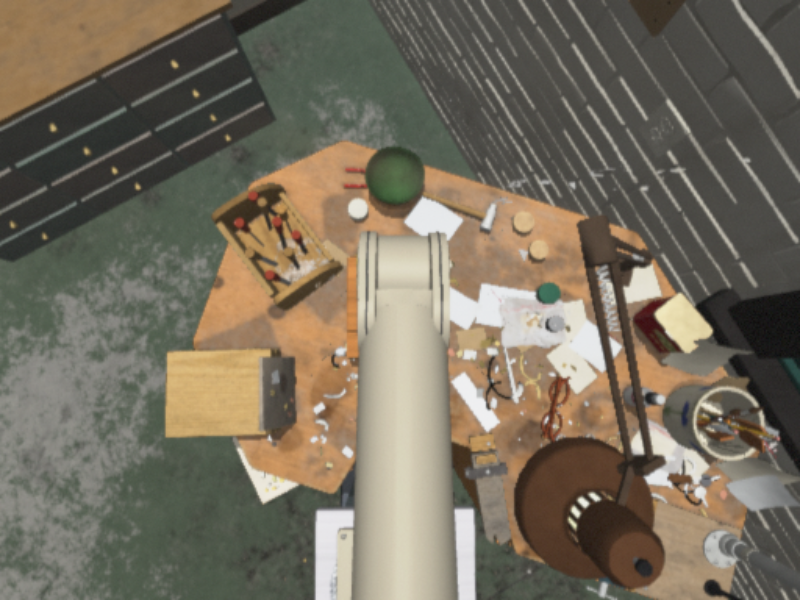

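Slab leaning stably at top-view (277,393), and the gripper is over the pull. Descend on the ball.

arm_command --commands '[[[0,-0.1,-3,0,0,0],[0,-0.1,-6,0,0,0],[0,-0.1,-9,0,0,0],[0,-0.1,-10.5,0,0,0],[0,-0.1,-11.5,0,0,0],[0,-0.1,-11.8,0,0,0],[0,-0.1,-11.8,0,0,0],[0,-0.1,-11.8,0,0,0]]]' --claw 4.2

```text
clock: 12.6
position: [0.5424, -0.0055, 0.0763]
ee_rot: [-0.705, -0.004, -0.001, 0.709]
ft_force: [-0.2, -0.7, -0.2]
grip_width: 0.49
```

arm_command --commands '[[[0,0,0,0,0,0],[0,0,0,0,0,0],[0,0,0,0,0,0],[0,0,0,0,0,0],[0,0,0,0,0,0],[0,0,0,0,0,0]]]' --claw 0 --newtons 40

```text
clock: 13.2
position: [0.5423, -0.0048, 0.0764]
ee_rot: [-0.705, -0.004, -0.0, 0.709]
ft_force: [-2.1, 2.5, 5.4]
grip_width: 0.252
```

arm_command --commands '[[[0,0,0.1,0,0,0],[0,0,0.2,0,0,0],[0,0,0.3,0,0,0],[0,0,0.3,0,0,0],[0,0,0.3,0,0,0]]]'

```text
clock: 13.7
position: [0.5425, -0.0049, 0.0785]
ee_rot: [-0.705, -0.004, -0.0, 0.709]
ft_force: [6.2, 2.9, -5.4]
grip_width: 0.253
```

arm_command --commands '[[[0,0,0.1,0,0,0],[0,0,0.2,0,0,0],[0,0,0.2,0,0,0],[0,0,0.2,0,0,0]]]'

```text
clock: 14.1
position: [0.5425, -0.0049, 0.079]
ee_rot: [-0.705, -0.004, -0.0, 0.709]
ft_force: [14.4, 2.8, -25.0]
grip_width: 0.248
```

The lid stopped dead at about 2 mm with 25 N downward, so the catch holds it. Lower, release and go to the knob.

arm_command --commands '[[[0,0,-0.2,0,0,0],[0,0,-0.4,0,0,0],[0,0,-0.4,0,0,0],[0,0,-0.4,0,0,0]]]'

```text
clock: 14.5
position: [0.5422, -0.0049, 0.0766]
ee_rot: [-0.705, -0.004, -0.0, 0.709]
ft_force: [3.5, 4.0, -2.5]
grip_width: 0.248
```

arm_command --commands '[[[0,0,0,0,0,0],[0,0,0,0,0,0],[0,0,0,0,0,0],[0,0,0,0,0,0],[0,0,2,0,0,0],[0,0,5,0,0,0],[-2,0,5,0,0,0],[-5.3,0,5,0,0,0],[-5.3,0,3,0,0,0],[-5.3,0,1.5,0,0,0],[-5.3,0,1.5,0,0,0]]]' --claw 4.0

```text
clock: 15.6
position: [0.4873, -0.0058, 0.09]
ee_rot: [-0.705, -0.002, 0.001, 0.709]
ft_force: [0.2, 0.6, -0.1]
grip_width: 0.475
```

arm_command --commands '[[[0.1,0.1,-0.5,0,0,0],[0.1,0.1,-1,0,0,0],[0.1,0.1,-1.4,0,0,0],[0.1,0.1,-1.4,0,0,0],[0.1,0.1,-1.4,0,0,0]]]'

```text
clock: 16.1
position: [0.4898, -0.0047, 0.0774]
ee_rot: [-0.705, -0.003, -0.0, 0.709]
ft_force: [-0.1, -0.5, 0.4]
grip_width: 0.465
```

arm_command --commands '[[[0,0,0,0,0,0],[0,0,0,0,0,0],[0,0,0,0,0,0],[0,0,0,0,0,0],[0,0,0,0,0,0],[0,0,0,0,0,0]]]' --claw 0 --newtons 30

```text
clock: 16.7
position: [0.4898, -0.0049, 0.0775]
ee_rot: [-0.705, -0.003, -0.0, 0.709]
ft_force: [-1.4, -3.3, 4.6]
grip_width: 0.12
```

arm_command --commands '[[[-0.3,0,0,0,0,0],[-0.6,0,0,0,0,0],[-0.9,0,0,0,0,0],[-1.2,0,0,0,0,0],[-1.5,0,0,0,0,0],[-1.7,0,0,0,0,0],[-1.7,0,0,0,0,0],[-1.7,0,0,0,0,0]]]'

```text
clock: 17.5
position: [0.4749, -0.0048, 0.0777]
ee_rot: [-0.705, -0.005, -0.002, 0.709]
ft_force: [15.2, -5.1, -9.0]
grip_width: 0.116
```

arm_command --commands '[[[0.1,0,0,0,0,0],[0.1,0,0,0,0,0],[0.1,0,0,0,0,0],[0.1,0,0,0,0,0],[0.1,0,2,0,0,0],[0.1,0,5,0,0,0],[0.1,0,9,0,0,0],[-3,8,12,0,0,0],[-6,14,12,0,0,0],[-6,17,12,0,0,0],[-6,17,12,0,0,0],[-6,17,12,0,0,0]]]' --claw 4.0

```text
clock: 18.7
position: [0.4109, 0.1701, 0.1976]
ee_rot: [-0.705, -0.006, 0.003, 0.709]
ft_force: [0.9, 0.2, 0.3]
grip_width: 0.47
```

```bash
python3 - <<'E'
from h import *
from workcell import manip
o=manip.get_obs();print({k:np.round(o[k],3).tolist() for k in("position","ee_rot","joint_pos")})
c=manip.camera("top");cv2.imwrite("pics/top5.png",cv2.resize(c["pixels"][140:260,180:330],None,fx=5,fy=5,interpolation=2))
E
```

```text
{'position': [0.411, 0.17, 0.198], 'ee_rot': [-0.705, -0.006, 0.003, 0.709], 'joint_pos': [-0.773, -0.064, 0.272, 1.976, 0.015, 1.221, 1.076]}
```

View pics/top5.png

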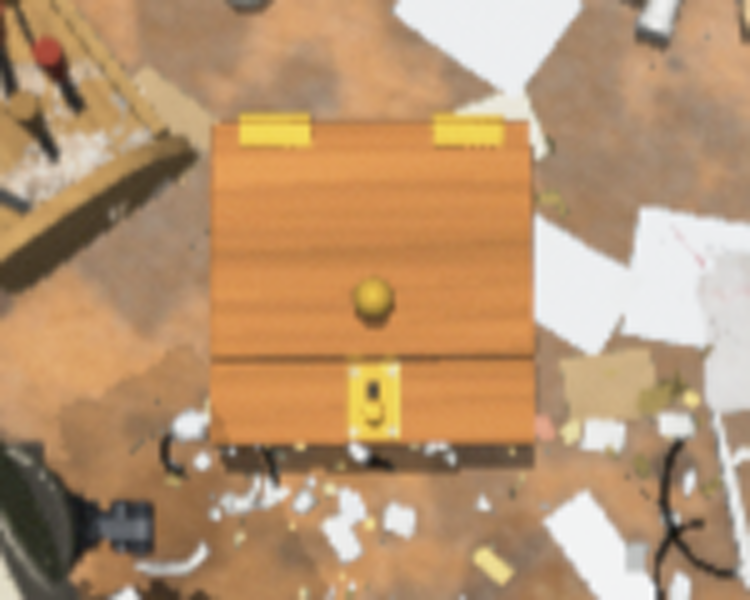

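Knob is at the front end of its slot ((373,412) in the crop). Back to the ball.

arm_command --commands '[[[4,-5,1,0,0,0],[8,-10,1,0,0,0],[12,-14,1,0,0,0],[13.1,-17.4,0,0,0,0],[13.1,-17.4,-4,0,0,0],[13.1,-17.4,-8,0,0,0],[13.1,-17.4,-11,0,0,0],[13.1,-17.4,-12.2,0,0,0],[13.1,-17.4,-12.2,0,0,0],[13.1,-17.4,-12.2,0,0,0]]]'

```text
clock: 19.75
position: [0.5445, -0.0091, 0.0767]
ee_rot: [-0.705, -0.004, -0.001, 0.709]
ft_force: [0.5, -0.0, 0.6]
grip_width: 0.474
```

arm_command --commands '[[[0,0,0,0,0,0],[0,0,0,0,0,0],[0,0,0,0,0,0],[0,0,0,0,0,0],[0,0,0,0,0,0],[0,0,0,0,0,0]]]' --claw 0 --newtons 50

```text
clock: 20.35
position: [0.5449, -0.005, 0.0777]
ee_rot: [-0.704, -0.005, 0.0, 0.711]
ft_force: [-4.3, 10.6, 9.3]
grip_width: 0.243
```

```bash
python3 - <<'E'
from h import *
from workcell import manip
o=manip.get_obs();print({k:np.round(o[k],3).tolist() for k in("position","ft_force","joint_pos")})
d=.0145
for th in range(0,59,4):
    t=np.radians(th);f=.6*t
    x=-.112*np.cos(t)+.021*np.sin(t)-d*np.sin(f);z=.112*np.sin(t)+.021*np.cos(t)-d*np.cos(f)
    print(th,round((x+.112)*100,2),round((z-.021+d)*100,2),round(.6*th,1))
E
```

```text
{'position': [0.545, -0.005, 0.078], 'ft_force': [-4.308, 10.567, 9.334], 'joint_pos': [-0.493, 0.314, 0.493, 1.876, -0.188, 0.987, 1.661]}
0 0.0 0.0 0.0
4 0.11 0.78 2.4
8 0.28 1.54 4.8
12 0.5 2.29 7.2
16 0.77 3.03 9.6
20 1.09 3.74 12.0
24 1.46 4.42 14.4
28 1.88 5.07 16.8
32 2.34 5.7 19.2
36 2.84 6.28 21.6
40 3.38 6.83 24.0
44 3.96 7.34 26.4
48 4.57 7.81 28.8
52 5.21 8.23 31.2
56 5.88 8.6 33.6
```

arm_command --commands '[[[0,0.4,0,0,0,0],[0,0.4,0.4,0,1,0],[0.1,0.4,0.8,0,2.4,0],[0.3,0.4,1.5,0,4.8,0],[0.5,0.4,2.3,0,7.2,0],[0.8,0.4,3.0,0,9.6,0],[0.8,0.4,3.0,0,9.6,0],[0.8,0.4,3.0,0,9.6,0]]]'

```text
clock: 21.15
position: [0.5516, -0.0047, 0.1054]
ee_rot: [-0.703, 0.056, 0.059, 0.707]
ft_force: [-0.7, -2.0, -2.2]
grip_width: 0.244
```

```bash
python3 - <<'E'
from h import *
from workcell import manip
o=manip.get_obs();print({k:np.round(o[k],3).tolist() for k in("position","ft_force","joint_pos")})
c=manip.camera("side");cv2.imwrite("pics/side6.png",cv2.resize(c["pixels"][100:280,170:340],None,fx=3.3,fy=3.3,interpolation=2))
E
```

```text
{'position': [0.552, -0.005, 0.105], 'ft_force': [-0.7, -2.024, -2.248], 'joint_pos': [-0.457, 0.424, 0.494, 1.685, -0.21, 1.25, 1.674]}
```

View pics/side6.png

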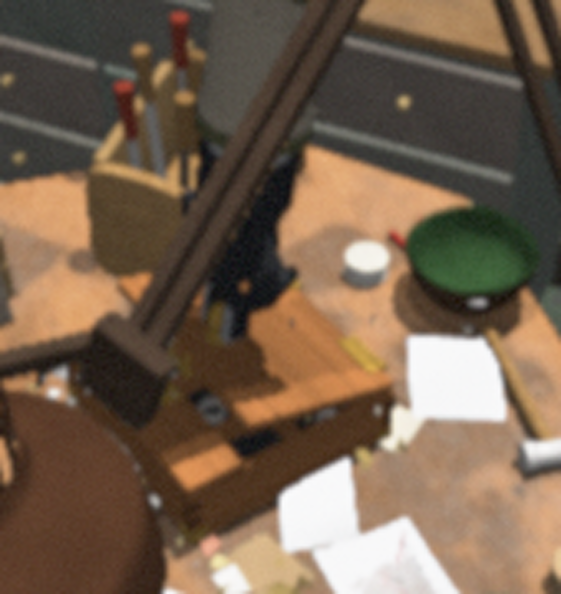

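The lid opens (about 16°, gap visible near (255,440)). Continue the arc.

arm_command --commands '[[[0.3,0,0.7,0,2.4,0],[0.7,0,1.4,0,4.8,0],[1.1,0,2.0,0,7.2,0],[1.6,0,2.7,0,9.6,0],[2.1,0,3.3,0,12,0],[2.6,0,3.8,0,14.4,0],[3.2,0,4.3,0,16.8,0],[3.8,0,4.8,0,19.2,0],[4.4,0,5.2,0,21.6,0],[5.1,0,5.6,0,24,0],[5.4,0,5.75,0,25.2,0],[5.4,0,5.75,0,25.2,0],[5.4,0,5.75,0,25.2,0],[5.4,0,5.75,0,25.2,0],[5.4,0,5.75,0,25.2,0]]]'

```text
clock: 22.7
position: [0.6057, -0.0045, 0.1624]
ee_rot: [-0.673, 0.208, 0.21, 0.678]
ft_force: [0.3, -1.7, -9.3]
grip_width: 0.244
```

```bash
python3 slab.py; python3 - <<'E'
from h import *
from workcell import manip
np.set_printoptions(suppress=True,linewidth=200,precision=3)
o=manip.get_obs();print({k:np.round(o[k],3).tolist() for k in("position","ft_force","joint_pos","joint_velocities")})
R=Ro.from_quat(o["ee_rot"]).as_matrix()
g=o["position"]-R[:,1]*.0145; v=g-[.6545,-.0045,.07]; print("ball",g,"theta",np.degrees(np.arctan2(v[2],-v[0])-np.arctan2(.021,.112)),"rad",np.hypot(v[0],v[2]),np.hypot(.112,.021))
for n in("side","top"):
    c=manip.camera(n);W=cloud(c)
    if n=="side":cv2.imwrite("pics/side7.png",cv2.resize(c["pixels"][100:280,170:340],None,fx=3.3,fy=3.3,interpolation=2))
    else:cv2.imwrite("pics/top7.png",cv2.resize(c["pixels"],(800,600)))
    X,Y,Z=[W[...,i] for i in range(3)]
    hsv=cv2.cvtColor(c["pixels"],cv2.COLOR_BGR2HSV);wood=(hsv[...,1]>110)
    s=wood&(X>.54)&(X<.66)&(Y>-.104)&(Y<.1)&(abs(Y+.005)>.06)&(Z>.08)&(Z<.22)
    P=W[s]
    if len(P)>20:
        for _ in range(5):
            k=np.polyfit(P[:,0],P[:,2],1);r=P[:,2]-np.polyval(k,P[:,0]);P=P[abs(r)<2*r.std()+.001]
        print(n,len(P),"lid slope",np.degrees(np.arctan(k[0])),r.std(),P.min(0),P.max(0))
E
```

```text
{'clock': 22.7, 'position': [0.606, -0.004, 0.162], 'ft_force': [0.345, -1.658, -9.294], 'grip_width': 0.244}
383 [335.729 205.992  15.245] [443.934 250.129 124.021]
[  0.023   0.341 193.484] [ 1.314 18.812] 1.2850399001902308 355
{'position': [0.606, -0.004, 0.162], 'ft_force': [0.049, -0.911, -9.816], 'joint_pos': [-0.288, 0.847, 0.466, 1.038, -0.286, 1.926, 1.701], 'joint_velocities': [0.002, 0.004, 0.001, -0.006, -0.002, 0.006, 0.0]}
ball [ 0.614 -0.005  0.174] theta 58.14310845685408 rad 0.11201778794145986 0.11395174417269795
side 203 lid slope -55.43767545691022 0.007144516988493835 [ 0.564 -0.104  0.081] [0.647 0.093 0.195]
top 257 lid slope -56.42136523978983 0.0013979612185924801 [ 0.571 -0.104  0.08 ] [ 0.648 -0.065  0.193]
```

View pics/side7.png

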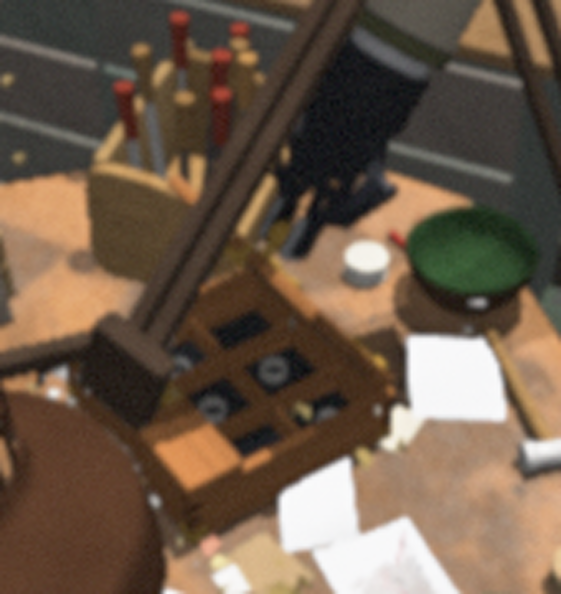

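View pics/top7.png

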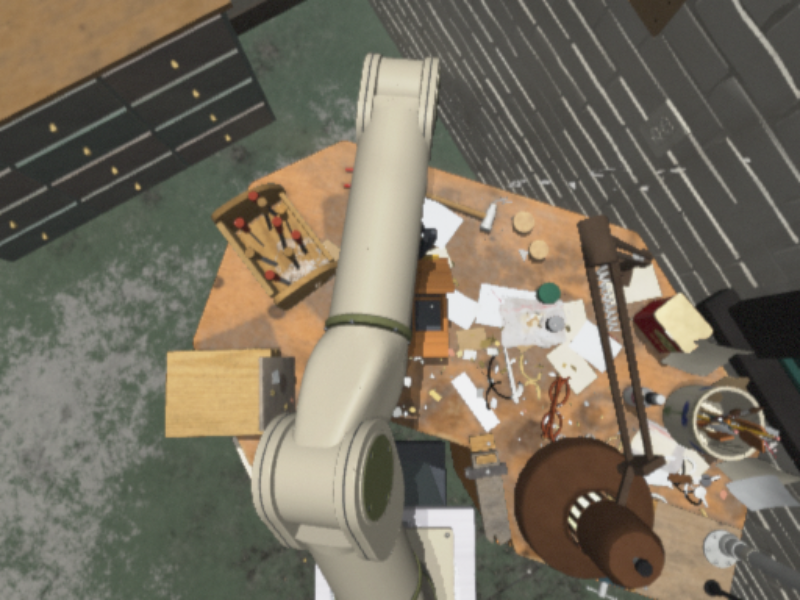

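Lid measures about 56°, held in the gripper, and the slab is unchanged at 18.8°. Settle briefly, then hand in.

arm_command --commands '[[[0,0,0,0,0,0],[0,0,0,0,0,0],[0,0,0,0,0,0],[0,0,0,0,0,0],[0,0,0,0,0,0]]]'

```text
clock: 23.35
position: [0.6058, -0.0045, 0.1626]
ee_rot: [-0.673, 0.209, 0.211, 0.678]
ft_force: [2.1, -0.0, -12.4]
grip_width: 0.245
```

```bash
python3 -c "
from workcell import manip
print(manip.get_obs()['joint_velocities'].round(4) if hasattr(manip.get_obs()['joint_velocities'],'round') else manip.get_obs()['joint_velocities'])
print(manip.hand_in())"
```

```text
[-0.0006 -0.0001  0.0002 -0.0004 -0.002   0.0012  0.    ]
the job is handed in; nothing more can be done
None
```

I finished the job and handed it in at about 23.4 s, with the gripper holding the lid open at roughly 56°. The hand-in reports no verdict.

- **Slab:** I leaned it against the side of the boxes, foot on the bench, and let go. It measured 18.8° from upright right after release and again with the lid up.
- **Tug test:** I pulled the lid up by its ball before touching the knob. It stopped dead after about 2.5 mm at the gripper, with 25 N on the wrist, so the catch was holding it.
- **Knob:** I slid it about 15 mm to the front until it stopped. The picture afterwards shows it at the front end of its slot.
- **Lid:** depth from the two cameras gave 55.4° and 56.4°, and the gripper position gave about 58°. All are well over 45°. The arm was at rest, with the ball still in the gripper.
- **Wrist force:** it drifted from about 9 to 12 N downward while I held the lid, partly the arm pressing slightly off the lid's true arc.
- **Jar, can, corks and spool:** I did not measure them again at the end. The arm stayed clear of them, and those in view in the last pictures look unmoved. In the last top view the arm covers the spool, but the side view shows it in place.

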